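# Slide the lid shut on the perfume tester case

### The arm

A 6-joint arm with a two-finger parallel gripper is mounted at the origin on the work surface. World frame = base frame: x ahead of the robot, y to its left, z up, the work surface at z = 0. Lengths are in m, angles in rad, forces in N, time in s.
With the tool pointing down it reaches from about 0.3 to 0.875 m from the base axis. Payload 6.4 kg.
Tool frame: the origin (TCP) lies midway between the tips of the shut fingers; the grasp point (between the pads) lies 19 mm behind it; z points along the fingers, y is the line along which they close (so a half turn about z gives the same grasp; the last joint's range is limited). The gripper opens to 85 mm and grips with 20 to 120 N. Pads are 22 mm wide; open, the fingers measure 114 mm over their backs; the gripper's body (76 mm by 85 mm) begins 54 mm behind the grasp point. The pads swing forward as they close: fully open they stand 13 mm farther back than shut.
Start: joints at [-1.317, 0.181, 1.607, -0, 1.354, -0.206], TCP at [0.255, -0.515, 0.231] pointing down, gripper open.
Joint ranges: [-2.99, 2.99], [-0.89, 2.07], [0.3, 2.58], [-1.14, 4.28], [0, 2.63], [-3.12, 3.12]. Speed limits (rad/s): [2.57, 2.57, 3.01, 3.14, 3.14, 3.14].

### API

Orientations are given as a unit quaternion [w, x, y, z].
In Python, from bench import * gives the robot as it stands.
- The arm moves only by the tool play_rows, never from a script. Its argument "plan" is a list of rows, each a list of 3 entries, a list of its own where there are three numbers: the finger opening in mm, from 0 to 85.4, then the shift along the tool's x, y, z normalised to -1 to 1, where 1 is 40 cm, then the turn about the tool's z normalised to -1 to 1, where 1 is pi rad. A call has 1 to 10 rows; each row is the pose to reach, as a shift and turn from the pose commanded when the call began, along the tool's axes at that moment, turning the shorter way round; what a row does not reach only later rows make up. A row lasts 1/10 s, in which the tool goes at most 50 mm and 8.59 degrees, less where a joint would pass 70% of its speed; a pose out of reach is approached as far as the arm can. A call with a number of a shift or a turn outside -1 to 1 is refused whole. A call with a gripper value outside its range is refused whole. The fingers move at their own pace and stop on an object; the grip force is fixed at half the most. Time passes only in rows, so rows that repeat a pose let the fingers close. It gives the time, the measured TCP pose, the force, the opening and the grip force at its end, in the units of the state.
- get_obs(): the state, without advancing time (a new reading comes with each control period).
- camera(name): name is "side" or "top"; returns a dict with "image" (420x560x3 uint8, red, green, blue), "range_z" (420x560 float32, m along the optical axis (not along the pixel's ray), 0 where there is no reading), "intrinsics" (3x3 intrinsics, pixels), "rvec" (rotation vector, rad) and "tvec" (3), from world to camera coordinates, as OpenCV has them. Camera axes: x right, y down, z forward; pixel columns grow to the right and rows downward; lengths in m; the calibration is good to about 2 mm. A picture is of the moment at which its call begins.
- hand_in(): hands the job in; it is judged then, once.
Trained networks look in a picture, given as the dict that the camera call returned (one of the last four; its "shot" number tells which), for a name from the list of things; names that differ only in an ending like _2 or _b are one class to them, and where a whole thing is asked for, a point or a joint stands for the part that bears it (a point fixed in the world has none). Each returns a list of dicts, best first, with "conf" (0 to 1); they miss things now and then, are a little off and sometimes report something else, mostly with a low value. They report only what shows in the picture. A call takes as long as a camera call.
- search_frame(picture, label): "rect" ([centre column, centre row, width, height] in pixels, round what is visible of it).
- masks_of(picture, label): "mask" (420x560 bool, what is visible of it) and "rect" ([centre column, centre row, width, height] in pixels, round what is visible of it).
The state is a dict: "time_s": time; "q": joint angles; "dq": joint speeds; "joint_efforts": joint torques, N m; "eef_pos": TCP position; "eef_rot": TCP orientation; "wrist_force": force on the tool from outside, world axes, zero at the start; "torque": the same for the moment, N m; "opening": opening from 0.0 (shut) to 1.0 (fully open); "grasp_force": force on a finger pad.
Only numpy, scipy, OpenCV 4.12 (cv2) and the standard library are available. Lean on these libraries where they do the work, as an engineer would, in place of code of your own. Each camera call takes 0.05 s, during which the arm holds its last target. There are 200 camera calls.

### The job

Close the tester case at the perfume counter: take the loose wooden lid with the grip bar and slide it flat into the grooves of the case, from the open end with the sill, until it is fully home against the end stop. Let go of it, and leave the bottles and the phone standing and lying where they are.

Things in the scene. Friction and masses are not known exactly. Their poses are not given: they have to be found in the camera images.
- lid: Loose flat wooden lid panel, 104 (x) x 140 (y) x 6 mm thick, lying flat on the counter, about 110 g. Origin: centre of its underside, z up. A grip bar stands across the middle of its top: 60 mm long along x, 12 mm thick along y, from z 6 to z 30 mm. The lid is the same turned half round; its y axis is the way it slides.
- lid_bar (a point): Centre of the lid's grip bar, 18 mm above the lid's underside. Grasp it across its 12 mm thickness (fingers closing along the lid's y).
- case: Dark wooden tester case screwed to the counter, 130 (x) x 152 (y) x 65 mm high, open on top, four vials lying inside. Origin: centre of its underside, z up. Ledges along both long sides, tops at z 50 mm, carry the lid; lips above them (z 59 to 65, y -70 to +70, 86 mm apart) make grooves 9 mm high, 109 mm apart at their sides. Open at the +y end; stop wall at y -70, 65 mm high.
- case_sill (a point): Middle of the level sill before the open (+y) end of the grooves, on its top, level with the ledges (case frame x 0, y 94, z 50 mm). The sill is 130 mm wide, y 76 to 112. Side guides 59 mm high stand on it, flaring from 109 mm apart at the grooves to about 128 mm at the outside; the lip ends there are bent up to z 67 mm, y 83 mm.
- case_home (a point): Where the lid's origin is when the lid is fully home, 50 mm above the case's origin; axes as the case's. The lid slides in along -y and then reaches from y -70 to +70 mm.
- tall_dropper: Bystander: amber dropper bottle, 42 mm across, 125 mm tall, standing. Origin: centre of its underside.
- short_dropper: Bystander: amber dropper bottle, 30 mm across, 85 mm tall, standing. Origin: centre of its underside.
- flask: Bystander: square glass perfume bottle with steel cap, 45 x 30 mm, 96 mm tall, standing. Origin: centre of its underside.
- phone: Bystander: phone lying flat, 72 x 145 x 9 mm, white with a dark screen. Origin: centre of its underside.

How it is judged:
At the end, for the whole second after the job is handed in: The lid lies flat in both grooves of the case, at rest and released, its origin within 6 mm of case_home along x and y and between 3 mm below and 5 mm above it, in line with the case to 0.06 rad and level to 0.05 rad (x of lid in the frame of case_home between -0.006 and 0.006 m and y of lid in the frame of case_home between -0.006 and 0.006 m and z of lid in the frame of case_home between -0.003 and 0.005 m and angle between the y axis of lid and the y axis of case, either way round below 0.06 rad and angle between the z axis of lid and the z axis of case, either way round below 0.05 rad and linear speed of lid below 0.01 m/s); the robot touches nothing.
It fails at once if the tall dropper is moved more than 30 mm or tipped over (distance of tall_dropper from where it was at the start of the episode above 0.03 m or angle between tall_dropper's own z axis and vertical above 0.5 rad).
It fails at once if the short dropper is moved more than 30 mm or tipped over (distance of short_dropper from where it was at the start of the episode above 0.03 m or angle between short_dropper's own z axis and vertical above 0.5 rad).
It fails at once if the flask is moved more than 30 mm or tipped over (distance of flask from where it was at the start of the episode above 0.03 m or angle between flask's own z axis and vertical above 0.5 rad).
It fails at once if the phone is moved more than 30 mm (distance of phone from where it was at the start of the episode above 0.03 m).
It also fails if it takes over 50 s, if anything falls off the work surface, if the arm or the gripper's body presses on something with over 40 N, if the wrist force passes 120 N, or if a joint passes its speed limit or range.

## Working session

There is one attempt and no reset: what is moved stays moved. The work goes in short steps, Python scripts to look and compute and a tool call to move; the robot and the scene stay as the last step left them, time stands still between calls to the robot, and variables do not carry over. Pictures are saved under pics/ and viewed, at most 10 in all, crops included, and the job is handed in when it is done.

Besides the shell and the picture viewer there is one more tool, called by a JSON object that holds its "fn" and its "kwargs". play_rows: Moves the arm, as the interface text tells. Its arguments: {"type":"object","properties":{"plan":{"type":"array","items":{"type":"array"}}},"required":["plan"]}

```bash
mkdir -p pics; cat > h.py <<'E'
from bench import *
import numpy as np, cv2
def cloud(p):
    K=p["intrinsics"];z=p["range_z"];v,u=np.indices(z.shape)
    c=np.stack([(u-K[0,2])/K[0,0]*z,(v-K[1,2])/K[1,1]*z,z],-1)
    R=cv2.Rodrigues(np.array(p["rvec"],float))[0]
    w=(c-np.array(p["tvec"]).ravel())@R
    w[z==0]=np.nan
    return w
def save(p,n): cv2.imwrite("pics/"+n,cv2.cvtColor(p["image"],cv2.COLOR_RGB2BGR))
E
python3 - <<'E'
from h import *
o=get_obs();print(o["time_s"],o["eef_pos"],o["eef_rot"],o["opening"])
ims=[]
for n in("top","side"):
    p=camera(n);ims.append(p["image"]);w=cloud(p);np.savez(n+"0.npz",w=w,im=p["image"])
    R=cv2.Rodrigues(np.array(p["rvec"],float))[0];print(n,"cam at",(-R.T@np.array(p["tvec"]).ravel()).round(3))
    for l in("lid","lid_bar","case","tall_dropper","short_dropper","flask","phone"):
        for d in masks_of(p,l)[:2]:
            q=w[d["mask"]];q=q[~np.isnan(q[:,0])]
            if len(q)<5: continue
            t=np.percentile(q[:,2],95)
            r=cv2.minAreaRect(q[:,:2].astype(np.float32)*1000)
            print(l,round(d["conf"],2),np.round(d["rect"]),"ctr",np.round(r[0]),np.round(r[1]),round(r[2],1),"z95",t.round(3),"med",np.median(q,0).round(3))
            np.save(f"m_{n}_{l}.npy",d["mask"]) if d is not None and d["conf"]>.5 else 0
cv2.imwrite("pics/top0.png",ims[0][:,:,::-1]);cv2.imwrite("pics/side0.png",ims[1][:,:,::-1])
E
```

```text
0.0 [ 0.25505412 -0.51470368  0.23035956] [-9.09858723e-04  9.73689116e-01  2.27878649e-01 -6.30989466e-06] 0.9998887319064363
top cam at [0.493 0.099 0.936]
lid 0.75 [195. 274.  85.  69.] ctr [511. 230.] [141. 103.] 74.2 z95 0.029 med [0.51  0.228 0.008]
lid 0.35 [426. 250. 117.  98.] ctr [ 558. -206.] [144. 208.] 14.1 z95 0.068 med [ 0.556 -0.201  0.05 ]
case 0.9 [424. 253. 117.  97.] ctr [ 556. -202.] [139. 197.] 13.8 z95 0.068 med [ 0.556 -0.202  0.05 ]
tall_dropper 0.61 [204. 137.  27.  32.] ctr [777. 214.] [65. 47.] 1.5 z95 0.126 med [0.757 0.208 0.078]
short_dropper 0.22 [344. 147.  24.  31.] ctr [768. -61.] [37. 74.] 68.6 z95 0.098 med [ 0.748 -0.052  0.063]
flask 0.58 [343. 145.  21.  33.] ctr [766. -60.] [37. 69.] 68.5 z95 0.098 med [ 0.749 -0.051  0.063]
phone 0.87 [123. 177.  75.  40.] ctr [699. 371.] [ 72. 145.] 6.7 z95 0.013 med [0.697 0.371 0.011]
side cam at [0.298 0.747 0.654]
lid 0.73 [299. 289.  80.  65.] ctr [512. 229.] [141. 105.] 74.5 z95 0.029 med [0.509 0.238 0.007]
lid_bar 0.59 [301. 291.  80.  65.] ctr [513. 225.] [149. 114.] 74.5 z95 0.029 med [0.509 0.238 0.007]
case 0.73 [353. 167.  61.  55.] ctr [ 570. -241.] [147. 283.] 14.3 z95 0.068 med [ 0.558 -0.195  0.05 ]
tall_dropper 0.55 [203. 218.  25.  48.] ctr [815. 161.] [ 43. 183.] 43.9 z95 0.118 med [0.759 0.221 0.062]
tall_dropper 0.27 [300. 290.  79.  64.] ctr [512. 230.] [140. 104.] 74.4 z95 0.029 med [0.509 0.239 0.007]
short_dropper 0.73 [234. 191.   7.  34.] ctr [781.  65.] [29. 25.] 14.9 z95 0.078 med [0.778 0.068 0.043]
short_dropper 0.44 [201. 220.  25.  50.] ctr [814. 159.] [ 49. 184.] 40.4 z95 0.117 med [0.76 0.22 0.06]
flask 0.86 [263. 168.  19.  34.] ctr [ 785. -103.] [ 49. 156.] 29.0 z95 0.097 med [ 0.753 -0.047  0.047]
phone 0.69 [182. 302.  72.  66.] ctr [700. 372.] [ 73. 145.] 6.4 z95 0.012 med [0.697 0.38  0.01 ]
```

View pics/top0.png

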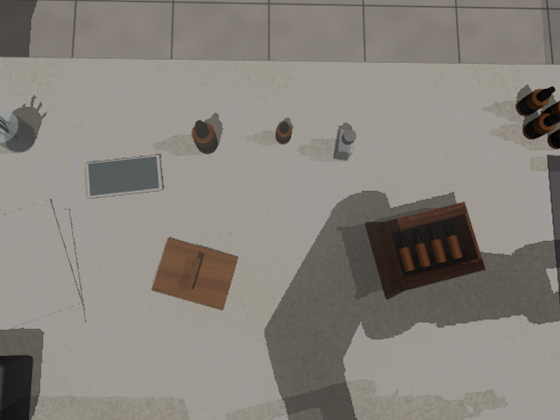

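```bash
python3 - <<'E'
from h import *
w=np.load("top0.npz")["w"];
m=np.load("m_top_lid.npy");q=w[m];
b=q[q[:,2]>.025];print("bar",cv2.minAreaRect(b[:,:2].astype(np.float32)*1000),np.median(b[:,2]))
f=q[(q[:,2]<.014)];print("lid",cv2.minAreaRect(f[:,:2].astype(np.float32)*1000),np.median(f[:,2]))
m=cv2.dilate(np.load("m_top_case.npy").astype(np.uint8),np.ones((9,9)))>0
q=w[m];q=q[q[:,2]>.03]
c=np.array([.556,-.202]);a=np.deg2rad(13.8)
# height map in case frame rotated
R=np.array([[np.cos(a),np.sin(a)],[-np.sin(a),np.cos(a)]])
l=(q[:,:2]-c)@R.T
xs=np.arange(-.075,.08,.010);ys=np.arange(.115,-.12,-.01)
print("      ",*["%4d"%(x*1000) for x in xs])
for y in ys:
    r=[]
    for x in xs:
        s=q[(abs(l[:,0]-x)<.005)&(abs(l[:,1]-y)<.005),2]
        r.append("%4d"%(np.median(s)*1000) if len(s) else "   .")
    print("%5d:"%(y*1000),*r)
h=q[q[:,2]>.045];print(cv2.minAreaRect(h[:,:2].astype(np.float32)*1000))
h=q[q[:,2]>.057];print(cv2.minAreaRect(h[:,:2].astype(np.float32)*1000))
E
```

```text
bar ((510.6697082519531, 229.6055450439453), (12.706565856933594, 59.91786193847656), 73.9437255859375) 0.03126590240195634
lid ((511.1403503417969, 230.2674102783203), (141.16476440429688, 103.47437286376953), 74.24092102050781) 0.007500286674751083
        -75  -65  -55  -45  -35  -25  -15   -5    4   14   24   34   44   54   64   74
  115:    .    .    .    .    .    .    .    .    .    .    .    .    .    .    .    .
  105:    .    .    .    .    .    .    .    .    .    .    .    .    .    .    .    .
   95:   59   59   51   51   51   51   51   51   51   51   50   51   52   51   57   60
   85:   60   59   51   51   52   51   51   52   51   51   51   51   51   51   60   59
   75:    .   60   52   51   51   51   52   52   51   52   52   51   51   51   60    .
   65:    .   66   66   65   51   51   51   51   51   51   52   51   64   66   66    .
   55:    .   65   66   64   51   51   52   51   50   51   52   51   65   66   65    .
   45:    .   66   66   65   32   34   32   33   34   31   31   32   66   66   66    .
   35:    .   65   66   66   36   36   36   37   36   35   35   36
[... 821 characters left out ...]
  66   66   37   36   37   36   37   34   34   34   66   66   65    .
  -74:    .   66   66   65   31   33   32   32    .    .    .    .   66   66   67    .
  -84:    .   66   66   64   54   55   55   54   54   53   55   54   65   66   66    .
  -94:    .   65    .   64   64   64   65   65   64   65   65   66    .   64   64    .
 -104:    .    .    .    .    .    .    .    .    .    .    .    .    .    .    .    .
 -114:    .    .    .    .    .    .    .    .    .    .    .    .    .    .    .    .
((555.5651245117188, -198.2905731201172), (144.5798797607422, 190.89776611328125), 13.951399803161621)
((555.2610473632812, -198.53125), (144.583251953125, 190.7165069580078), 13.733926773071289)
```

The top view shows the lid at (195,273) with its bar, and the case at (425,250) with its sill facing left, toward the lid. The bottles and the phone are clear of the path between them.

```bash
cat >> h.py <<'E'
from scipy.spatial.transform import Rotation as Ro
def row(x,y,z,yaw_deg):
    "row numbers for tcp goal, tool down with tool-x at world yaw"
    o=get_obs();q=o["eef_rot"];R=Ro.from_quat([q[1],q[2],q[3],q[0]]).as_matrix()
    s=R.T@(np.array([x,y,z])-o["eef_pos"])/.4
    cur=np.degrees(np.arctan2(R[1,0],R[0,0]));d=(cur-yaw_deg+180)%360-180
    print("t",round(o["time_s"],2),"at",o["eef_pos"].round(4),"yaw",cur.round(2),"tilt",R[:,2].round(4),"F",np.round(o["wrist_force"],1),"op",round(o["opening"]*85.4,1),"g",o["grasp_force"])
    print("ROW",s.round(4).tolist(),round(d/180,4))
E
python3 - <<'E'
from h import *
from scipy.optimize import minimize
w=np.load("top0.npz")["w"]
m=cv2.dilate(np.load("m_top_case.npy").astype(np.uint8),np.ones((9,9)))>0
q=w[m]
def loc(p):
    a=np.deg2rad(p[2]);d=q[:,:2]*1000-p[:2]
    return d@np.array([[np.cos(a),-np.sin(a)],[np.sin(a),np.cos(a)]])
# lips: x in 43..65 both sides; fit inner/outer edges per slice
p=np.array([559.7,-215.9,13.8])
for it in range(4):
    l=loc(p);lip=(q[:,2]>.062)&(abs(l[:,1])<62)
    Y=[];C=[];W=[]
    for y in np.arange(-58,60,6):
        s=l[lip&(abs(l[:,1]-y)<3),0]
        o=(s.min()+s.max())/2;i=(s[s<0].max()+s[s>0].min())/2
        Y.append(y);C.append((o+i)/2);W.append((s.max()-s.min(),s[s>0].min()-s[s<0].max()))
    k,b=np.polyfit(Y,C,1)
    top=(q[:,2]>.045)&(abs(l[:,0])<40)
    ye=[np.median([l[top&(abs(l[:,0]-x)<4),1].max() for x in range(-36,37,8)]),np.median([l[top&(abs(l[:,0]-x)<4),1].min() for x in range(-36,37,8)])]
    dy=(ye[0]-112+ye[1]+76)/2
    a=np.deg2rad(p[2]);p[:2]+=b*np.array([np.cos(a),np.sin(a)])+dy*np.array([-np.sin(a),np.cos(a)]);p[2]-=np.degrees(k)
print(p,np.mean(W,0),ye)
row(.511,.230,.12,-15.9)
E
```

```text
[ 559.75156522 -215.95230716   14.03108893] [129.29843735  86.21159022] [np.float64(112.20606967346184), np.float64(-76.20634130370163)]
t 0.8 at [ 0.2552 -0.5153  0.2313] yaw 26.34 tilt [ 0. -0. -1.] F [ 0.4 -0.8  0.4] op 85.8 g 0.0
ROW [1.3999, -1.386, 0.2782] 0.2347
```

{"fn": "play_rows", "kwargs": {"plan": [[85,[0.7,-0.69,0],0.1],[85,[0.7,-0.69,0],0.1],[85,[0.7,-0.69,0],0.1],[85,[0.7,-0.69,0],0.1],[85,[0.7,-0.69,0],0.1],[85,[0.7,-0.69,0],0.1],[85,[0.7,-0.69,0],0.1],[85,[0.7,-0.69,0],0.1],[85,[0.7,-0.69,0],0.1],[85,[0.7,-0.69,0],0.1]]}}

```text
time_s: 1.8
eef_pos: [0.3839, -0.143, 0.2315]
eef_rot: [0.0, 0.997, 0.074, 0.0]
wrist_force: [0.6, -0.6, 0.2]
opening: 0.994
grasp_force: 0.0
```

```bash
python3 -c "
from h import *
row(.511,.230,.10,-15.9)"
```

```text
t 1.8 at [ 0.3839 -0.143   0.2315] yaw 8.53 tilt [ 4.e-04 -8.e-04 -1.e+00] F [ 0.6 -0.6  0.2] op 84.9 g 0.0
ROW [0.4523, -0.8754, 0.3282] 0.1357
```

{"fn": "play_rows", "kwargs": {"plan": [[85,[0.452,-0.875,0.2],0.136],[85,[0.452,-0.875,0.2],0.136],[85,[0.452,-0.875,0.2],0.136],[85,[0.452,-0.875,0.2],0.136],[85,[0.452,-0.875,0.328],0.136],[85,[0.452,-0.875,0.328],0.136],[85,[0.452,-0.875,0.328],0.136],[85,[0.452,-0.875,0.328],0.136],[85,[0.452,-0.875,0.328],0.136],[85,[0.452,-0.875,0.328],0.136]]}}

```text
time_s: 2.8
eef_pos: [0.5115, 0.2306, 0.0963]
eef_rot: [0.0, 0.99, -0.14, -0.002]
wrist_force: [-0.7, -0.2, -0.8]
opening: 0.994
grasp_force: 0.0
```

```bash
python3 -c "
from h import *
row(.511,.230,.009,-15.9)"
```

```text
t 2.8 at [0.5115 0.2306 0.0963] yaw -16.05 tilt [-4.7e-03 -2.0e-04 -1.0e+00] F [-0.7 -0.2 -0.8] op 84.9 g 0.0
ROW [0.0001, 0.0015, 0.2184] -0.0008
```

{"fn": "play_rows", "kwargs": {"plan": [[85,[0,0,0.1],0],[85,[0,0,0.18],0],[85,[0,0,0.215],0],[85,[0,0,0.215],0],[85,[0,0,0.215],0]]}}

```text
time_s: 3.3
eef_pos: [0.513, 0.228, 0.0152]
eef_rot: [-0.0, 0.99, -0.141, 0.001]
wrist_force: [1.3, 0.6, 1.3]
opening: 0.994
grasp_force: 0.0
```

```bash
python3 -c "
from h import *
row(.511,.230,.009,-15.9)"
```

```text
t 3.3 at [0.513  0.228  0.0152] yaw -16.22 tilt [ 1.3e-03  2.0e-04 -1.0e+00] F [1.3 0.6 1.3] op 84.9 g 0.0
ROW [-0.0062, -0.0034, 0.0155] -0.0018
```

Lower to about 9 mm and close.

{"fn": "play_rows", "kwargs": {"plan": [[85,[-0.004,-0.003,0.014],-0.001],[85,[-0.004,-0.003,0.014],-0.001],[10,[-0.004,-0.003,0.014],-0.001],[10,[-0.004,-0.003,0.014],-0.001],[8,[-0.004,-0.003,0.014],-0.001],[8,[-0.004,-0.003,0.014],-0.001],[8,[-0.004,-0.003,0.014],-0.001],[8,[-0.004,-0.003,0.014],-0.001],[8,[-0.004,-0.003,0.014],-0.001],[8,[-0.004,-0.003,0.014],-0.001]]}}

```text
time_s: 4.3
eef_pos: [0.5108, 0.2305, 0.0087]
eef_rot: [-0.0, 0.99, -0.139, 0.0]
wrist_force: [-1.2, 0.8, 2.6]
opening: 0.124
grasp_force: 61.4
```

```bash
python3 -c "
from h import *
row(.511,.230,.12,-15.9)"
```

```text
t 4.3 at [0.5108 0.2305 0.0087] yaw -15.95 tilt [ 5.e-04  2.e-04 -1.e+00] F [-1.2  0.8  2.6] op 10.5 g 61.37110948562622
ROW [0.001, 0.0011, -0.2782] -0.0003
```

{"fn": "play_rows", "kwargs": {"plan": [[8,[0,0,-0.05],0],[8,[0,0,-0.12],0],[8,[0,0,-0.2],0],[8,[0,0,-0.25],0],[8,[0,0,-0.25],0],[8,[0,0,-0.25],0]]}}

```text
time_s: 4.9
eef_pos: [0.5102, 0.2303, 0.1079]
eef_rot: [0.0, 0.99, -0.139, -0.0]
wrist_force: [-0.2, -0.7, -1.1]
opening: 0.125
grasp_force: 60.9
```

```bash
cat >> h.py <<'E'
C=np.array([.5598,-.2160]);A=14.03
def crow(yc,z,xc=0.,yaw=A):
    a=np.deg2rad(A);g=C+yc*np.array([-np.sin(a),np.cos(a)])+xc*np.array([np.cos(a),np.sin(a)])
    e=get_obs()["eef_pos"][:2]-C
    print("now case x,y",(e@[np.cos(a),np.sin(a)]).round(4),(e@[-np.sin(a),np.cos(a)]).round(4))
    row(g[0],g[1],z,yaw)
E
python3 -c "
from h import *
crow(.185,.110)"
```

```text
now case x,y 0.06 0.445
t 4.9 at [0.5102 0.2303 0.1079] yaw -15.96 tilt [-3.e-04 -1.e-04 -1.e+00] F [-0.2 -0.7 -1.1] op 10.7 g 60.86292028427124
ROW [0.1949, 0.6381, -0.0051] -0.1666
```

{"fn": "play_rows", "kwargs": {"plan": [[8,[0.02,0.06,0],-0.02],[8,[0.04,0.14,0],-0.04],[8,[0.07,0.22,0],-0.06],[8,[0.095,0.31,0],-0.083],[8,[0.12,0.4,0],-0.106],[8,[0.15,0.49,0],-0.13],[8,[0.175,0.57,0],-0.15],[8,[0.195,0.638,0],-0.1666],[8,[0.195,0.638,0],-0.1666],[8,[0.195,0.638,0],-0.1666]]}}

```text
time_s: 5.9
eef_pos: [0.514, -0.0364, 0.1067]
eef_rot: [-0.001, 0.993, 0.121, -0.002]
wrist_force: [-0.2, -0.0, -1.2]
opening: 0.126
grasp_force: 60.8
```

```bash
python3 - <<'E'
from h import *
crow(.185,.061)
p=camera("top");save(p,"top1.png");w=cloud(p)
s=camera("side");save(s,"side1.png");ws=cloud(s);q=ws.reshape(-1,3);q=q[~np.isnan(q[:,0])]
for n,ww,pic in(("top",w,p),("side",ws,s)):
    for d in masks_of(pic,"lid")[:1]:
        q=ww[d["mask"]];q=q[~np.isnan(q[:,0])];f=q[(q[:,2]>.095)&(q[:,2]<.115)]
        r=cv2.minAreaRect(f[:,:2].astype(np.float32)*1000);print(n,d["conf"],r,np.median(f,0))
        # plane
        c=np.linalg.lstsq(np.c_[f[:,:2],np.ones(len(f))],f[:,2],rcond=None)[0];print("slope",c)
E
```

```text
now case x,y -0.0008 0.1854
t 5.9 at [ 0.514  -0.0364  0.1067] yaw 13.89 tilt [-0.0032  0.0014 -1.    ] F [-0.2 -0.  -1.2] op 10.8 g 60.82192897796631
ROW [0.0024, 0.0011, 0.1142] -0.0008
top 0.8 ((508.10784912109375, -7.194591522216797), (103.98295593261719, 83.0538101196289), 14.164441108703613) [0.52280924 0.01660232 0.10553344]
slope [-0.00464775  0.00115858  0.10789824]
side 0.89 ((515.4835205078125, -33.36680603027344), (103.1568603515625, 142.53488159179688), 14.175575256347656) [ 0.50653448 -0.01104545  0.10557829]
slope [ 0.00105298 -0.00706743  0.10501401]
```

{"fn": "play_rows", "kwargs": {"plan": [[8,[0,0,0.05],0],[8,[0,0,0.1],0],[8,[0,0,0.116],0],[8,[0,0,0.116],0],[8,[0,0,0.116],0],[8,[0,0,0.116],0]]}}

```text
time_s: 6.7
eef_pos: [0.5162, -0.0364, 0.0631]
eef_rot: [0.0, 0.992, 0.122, 0.001]
wrist_force: [-0.4, 0.2, -1.3]
opening: 0.128
grasp_force: 60.8
```

```bash
python3 -c "
from h import *
crow(.130,.0602,-.001,14.1)"
```

```text
now case x,y 0.0012 0.1848
t 6.7 at [ 0.5162 -0.0364  0.0631] yaw 14.05 tilt [ 1.8e-03 -5.0e-04 -1.0e+00] F [-0.4  0.2 -1.3] op 10.9 g 60.83768963813782
ROW [-0.0056, 0.1369, 0.0075] -0.0003
```

{"fn": "play_rows", "kwargs": {"plan": [[8,[-0.003,0,0.005],0],[8,[-0.003,0.03,0.005],0],[8,[-0.003,0.06,0.005],0],[8,[-0.003,0.09,0.005],0],[8,[-0.003,0.12,0.005],0],[8,[-0.003,0.137,0.005],0],[8,[-0.003,0.137,0.005],0],[8,[-0.003,0.137,0.005],0]]}}

```text
time_s: 7.5
eef_pos: [0.5273, -0.0899, 0.0599]
eef_rot: [-0.0, 0.993, 0.122, -0.0]
wrist_force: [-0.8, 0.1, -0.5]
opening: 0.126
grasp_force: 60.8
```

```bash
python3 - <<'E'
from h import *
crow(.09,.0602,-.001,14.1)
s=camera("side");save(s,"side2.png");ws=cloud(s)
d=masks_of(s,"lid")[0];q=ws[d["mask"]];q=q[~np.isnan(q[:,0])];f=q[(q[:,2]>.052)&(q[:,2]<.064)]
print(d["conf"],cv2.minAreaRect(f[:,:2].astype(np.float32)*1000),np.median(f,0),np.linalg.lstsq(np.c_[f[:,:2],np.ones(len(f))],f[:,2],rcond=None)[0])
i=s["image"][110:270,250:450];cv2.imwrite("pics/c2.png",cv2.resize(i[:,:,::-1],None,fx=4,fy=3.75))
E
```

```text
now case x,y -0.001 0.1302
t 7.5 at [ 0.5273 -0.0899  0.0599] yaw 14.0 tilt [-5.e-04  4.e-04 -1.e+00] F [-0.8  0.1 -0.5] op 10.8 g 60.83786487579346
ROW [0.0001, 0.1005, -0.0008] -0.0006
0.68 ((527.9542236328125, -88.60212707519531), (102.53901672363281, 142.2942352294922), 14.415457725524902) [ 0.51927664 -0.06623609  0.0586426 ] [ 0.00297099 -0.00546243  0.05663165]
```

View pics/c2.png

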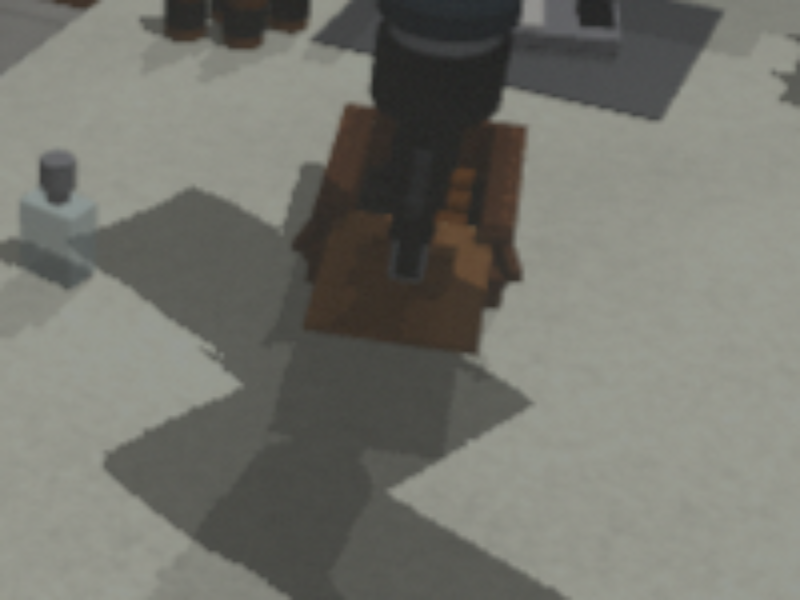

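The lid is level on the sill (crop around (400,280)) and centred between the side guides, with its front edge at the groove mouth. Slide on.

{"fn": "play_rows", "kwargs": {"plan": [[8,[0,0.02,0],0],[8,[0,0.04,0],0],[8,[0,0.06,0],0],[8,[0,0.08,0],0],[8,[0,0.1,0],0],[8,[0,0.12,0],0],[8,[0,0.14,0],0],[8,[0,0.15,0],0],[8,[0,0.15,0],0]]}}

```text
time_s: 8.5
eef_pos: [0.5422, -0.1487, 0.0601]
eef_rot: [0.0, 0.993, 0.122, 0.0]
wrist_force: [0.5, -0.1, -0.6]
opening: 0.127
grasp_force: 60.8
```

```bash
python3 -c "
from h import *
crow(.0,.0602,-.001,14.1)"
```

```text
now case x,y -0.0008 0.0695
t 8.5 at [ 0.5422 -0.1487  0.0601] yaw 13.99 tilt [ 2.e-04 -1.e-04 -1.e+00] F [ 0.5 -0.1 -0.6] op 10.9 g 60.83794713020325
ROW [-0.0005, 0.1738, -0.0002] -0.0006
```

No contact force. Continue to about 4 mm short of home.

{"fn": "play_rows", "kwargs": {"plan": [[8,[0,0.025,0],0],[8,[0,0.05,0],0],[8,[0,0.075,0],0],[8,[0,0.1,0],0],[8,[0,0.125,0],0],[8,[0,0.145,0],0],[8,[0,0.16,0],0],[8,[0,0.165,0],0],[8,[0,0.165,0],0]]}}

```text
time_s: 9.4
eef_pos: [0.558, -0.2123, 0.06]
eef_rot: [-0.0, 0.993, 0.122, -0.0]
wrist_force: [0.2, -0.2, -0.7]
opening: 0.124
grasp_force: 60.8
```

```bash
python3 -c "
from h import *
crow(.0,.0602,-.001,14.1)"
```

```text
now case x,y -0.0008 0.0041
t 9.4 at [ 0.558  -0.2123  0.06  ] yaw 14.01 tilt [-1.e-04  2.e-04 -1.e+00] F [ 0.2 -0.2 -0.7] op 10.6 g 60.838133096694946
ROW [-0.0004, 0.0101, -0.0005] -0.0005
```

Press gently until contact, in small steps.

{"fn": "play_rows", "kwargs": {"plan": [[8,[0,0.003,0],0],[8,[0,0.006,0],0],[8,[0,0.009,0],0],[8,[0,0.011,0],0],[8,[0,0.013,0],0],[8,[0,0.013,0],0]]}}

```text
time_s: 10.0
eef_pos: [0.5593, -0.2172, 0.0601]
eef_rot: [-0.0, 0.993, 0.122, 0.0]
wrist_force: [-0.2, -0.1, -0.9]
opening: 0.123
grasp_force: 60.8
```

{"fn": "play_rows", "kwargs": {"plan": [[8,[0,0.002,0],0],[8,[0,0.004,0],0],[8,[0,0.006,0],0],[8,[0,0.006,0],0]]}}

```text
time_s: 10.4
eef_pos: [0.5592, -0.2174, 0.0597]
eef_rot: [-0.002, 0.993, 0.122, -0.001]
wrist_force: [-1.2, 6.7, 1.7]
opening: 0.126
grasp_force: 61.2
```

```bash
python3 -c "
from h import *
crow(.0,.0602,-.001,14.1)"
```

```text
now case x,y -0.0009 -0.0012
t 10.4 at [ 0.5592 -0.2174  0.0597] yaw 14.04 tilt [-0.0018  0.0035 -1.    ] F [-1.2  6.7  1.7] op 10.8 g 61.18265211582184
ROW [-0.0003, -0.003, -0.0013] -0.0003
```

Home contact (6.7 N against the stop). Relax, lower slightly, open and rise.

{"fn": "play_rows", "kwargs": {"plan": [[8,[0,-0.004,0.002],0],[8,[0,-0.004,0.003],0],[30,[0,-0.004,0.003],0],[50,[0,-0.004,0.003],0],[50,[0,-0.004,0.003],0],[50,[0,-0.004,0.003],0],[50,[0,-0.004,-0.04],0],[50,[0,-0.004,-0.12],0],[50,[0,-0.004,-0.24],0],[50,[0,-0.004,-0.34],0]]}}

```text
time_s: 11.4
eef_pos: [0.5596, -0.2181, 0.1981]
eef_rot: [0.0, 0.993, 0.122, 0.0]
wrist_force: [0.8, 0.0, 0.4]
opening: 0.587
grasp_force: 0.0
```

{"fn": "play_rows", "kwargs": {"plan": [[50,[0,0.3,-0.1],0],[50,[-0.3,0.6,-0.1],0],[50,[-0.3,0.6,-0.1],0],[50,[-0.3,0.6,-0.1],0],[50,[-0.3,0.6,-0.1],0],[50,[-0.3,0.6,-0.1],0],[50,[-0.3,0.6,-0.1],0],[50,[-0.3,0.6,-0.1],0]]}}

```text
time_s: 12.2
eef_pos: [0.5008, -0.4802, 0.2357]
eef_rot: [-0.0, 0.993, 0.121, 0.0]
wrist_force: [0.9, 0.5, -1.0]
opening: 0.587
grasp_force: 0.0
```

```bash
python3 - <<'E'
from h import *
crow(0,.2)
a=np.deg2rad(A)
for n in("top","side"):
    p=camera(n);w=cloud(p)
    if n=="top":
        i=p["image"][150:350,300:540];cv2.imwrite("pics/c3.png",cv2.resize(i[:,:,::-1],None,fx=3,fy=3))
    q=w.reshape(-1,3);q=q[~np.isnan(q[:,0])];e=q[:,:2]-C
    x=e@[np.cos(a),np.sin(a)];y=e@[-np.sin(a),np.cos(a)]
    b=(q[:,2]>.072)&(q[:,2]<.09)&(abs(x)<.07)&(abs(y)<.07)
    if b.sum()>5:
        r=cv2.minAreaRect(np.c_[x[b],y[b]].astype(np.float32)*1000);print(n,"bar case frame",r,np.median(q[b,2]))
    f=(abs(x)<.04)&(abs(y)<.06)&(abs(y)>.01)
    print("lid top by y:",[(k,(np.median(q[f&(abs(y*1000-k)<5),2])).round(4)) for k in(-55,-35,-15,15,35,55)],"by x",[(k,np.median(q[f&(abs(x*1000-k)<5),2]).round(4)) for k in(-35,0,35)])
E
```

```text
now case x,y -0.1213 -0.242
t 12.2 at [ 0.5008 -0.4802  0.2357] yaw 13.94 tilt [-1.e-04  8.e-04 -1.e+00] F [ 0.9  0.5 -1. ] op 50.1 g 0.0
ROW [0.3024, -0.6054, 0.0897] -0.0005
top bar case frame ((0.1711597442626953, 0.6371116638183594), (59.88896560668945, 13.526388168334961), 0.6324646472930908) 0.08128435741589582
lid top by y: [(-55, np.float64(0.0576)), (-35, np.float64(0.0578)), (-15, np.float64(0.0578)), (15, np.float64(0.0576)), (35, np.float64(0.0576)), (55, np.float64(0.0574))] by x [(-35, np.float64(0.0577)), (0, np.float64(0.0577)), (35, np.float64(0.0576))]
side bar case frame ((0.9112281799316406, 0.7159833908081055), (58.77462387084961, 18.158864974975586), 1.0304228067398071) 0.07988916181183568
lid top by y: [(-55, np.float64(0.058)), (-35, np.float64(0.0576)), (-15, np.float64(0.0582)), (15, np.float64(0.0577)), (35, np.float64(0.0579)), (55, np.float64(0.0574))] by x [(-35, np.float64(0.0576)), (0, np.float64(0.0576)), (35, np.float64(0.0578))]
```

View pics/c3.png

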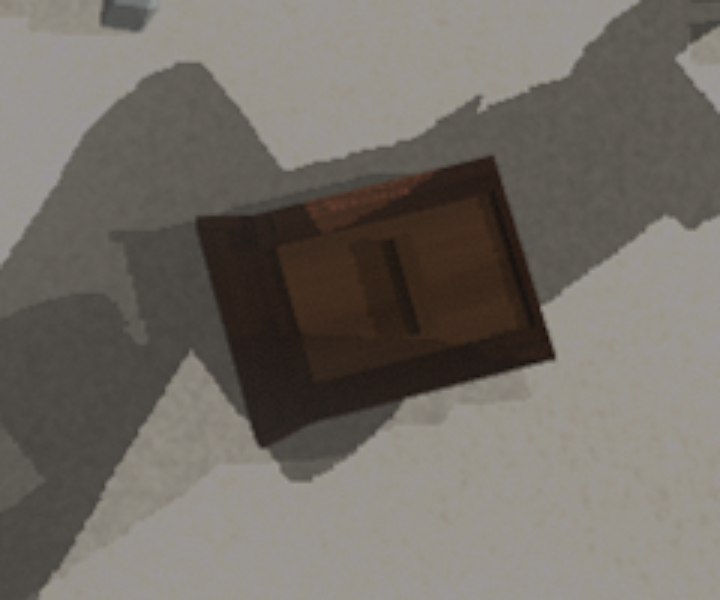

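The lid sits flat under both lips, with its bar at (400,285) in the crop. The cameras put it within 1 mm of home along x and y. The gripper is clear, so I am handing in.

```bash
python3 -c "
from bench import *
print(hand_in())"
```

```text
the job is handed in; nothing more can be done
None
```

The lid is in both grooves against the end stop, within about 1 mm of home, flat and released. The arm is clear and nowhere near the bottles or phone, and the job was handed in at about 12 s (no verdict came back).

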